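Release the ornament balls with the two-key chute

TASK

On the gift counter stand two small two-key chutes; use the one loaded with round balls. With one fingertip on each key, press its two round keys down together and hold them fully down until all three balls have rolled out into the tray below, then let the keys come up. Do not touch the balls, and leave the spool chute and everything else on the counter alone.

Things in the scene. Friction and masses are not known exactly. Their poses are not given: they have to be found in the camera images.
- ball_chute: The chute to use, holding three balls: fixed plywood gravity chute, 310 mm long in all. Origin: on the counter, midway between its two keys; x points downhill to the tray, z up. A channel (33 mm wide inside, walls 22 mm high, falling 9 degrees) runs from x = -125 (end wall 78 mm high) to +78 mm. Grey key housings 62 mm high, 40 mm along x, fill y = 20 to 47 mm on both sides at x = 0.
- ball_chute_gate (a point): channel floor at the gate, 36 mm above the counter, axes as the ball chute. Each key carries a metal tab that stands 8 mm up into its own half of the channel here; either tab alone holds the row of balls back, only with both down do they roll, all within about a second or two
- spool_chute: The other chute, the same in make, loaded with two small flanged spools: to be left alone. Same frame and sizes as the ball chute.
- ball_chute_left_top (a point): centre of the flat top of the left (+y) key of the ball chute, an upright aluminium disc of 24 mm diameter; up, its top is 80 mm above the counter and 18 mm proud of the housing. Moves with the key, straight down. The two keys' centres are 64 mm apart
- ball_chute_right_top (a point): centre of the flat top of the right (-y) key of the ball chute, an upright aluminium disc of 24 mm diameter; up, its top is 80 mm above the counter and 18 mm proud of the housing. Moves with the key, straight down. The two keys' centres are 64 mm apart
- ball_chute_left (a joint): travel of the left key of the ball chute (m): 0 up, 0.010 fully down; it is sprung, needs about 1 N to start and 3.5 N at the bottom (about 7 N for the two), and comes up by itself. The gate clears the channel floor from 0.008 on
- ball_chute_right (a joint): travel of the right key of the ball chute (m): 0 up, 0.010 fully down; it is sprung, needs about 1 N to start and 3.5 N at the bottom (about 7 N for the two), and comes up by itself. The gate clears the channel floor from 0.008 on
- spool_chute_left (a joint): travel of the left key of the spool chute (m): 0 up, 0.010 fully down; it is sprung, needs about 1 N to start and 3.5 N at the bottom (about 7 N for the two), and comes up by itself. The gate clears the channel floor from 0.008 on
- spool_chute_right (a joint): travel of the right key of the spool chute (m): 0 up, 0.010 fully down; it is sprung, needs about 1 N to start and 3.5 N at the bottom (about 7 N for the two), and comes up by itself. The gate clears the channel floor from 0.008 on
- ball_chute_tray (a point): middle of the catch tray's floor, 6 mm above the counter, axes as the ball chute; inside the tray is 102 mm (x) by 92 mm (y), walls up to 42 mm above the counter
- ball1: wooden ball ornament, 30 mm diameter, about 14 g, lowest, resting at the gate in the ball chute; origin at its centre
- ball2: wooden ball ornament, 30 mm diameter, about 14 g, middle in the ball chute; origin at its centre
- ball3: wooden ball ornament, 30 mm diameter, about 14 g, topmost in the ball chute; origin at its centre
- spool1: small flanged spool lying across the spool chute, 30 mm diameter, 28 mm long; origin at its centre
- spool2: small flanged spool lying across the spool chute, 30 mm diameter, 28 mm long; origin at its centre
- tape_roll: clear tape roll lying flat, ring 60 mm outside, 40 mm hole, 24 mm high, between the chutes; bystander. Origin: centre of its underside
- gift_cube: small wrapped gift, 60 x 60 x 56 mm; bystander. Origin: centre of its underside
- stapler: desk stapler, 130 x 30 x 36 mm; bystander. Origin: centre of its underside
- pen_cup: white ceramic cup, 72 mm wide, 85 mm high; bystander. Origin: centre of its underside
- glitter_jar: closed jar, 52 mm wide, 65 mm high; bystander. Origin: centre of its underside
- ribbon_reel: reel of ribbon lying flat, 70 mm wide, 32 mm high; bystander. Origin: centre of its underside
- tag_stack: stack of paper tags, 85 x 50 x 20 mm; bystander. Origin: centre of its underside
Things that resemble listed ones, but are neither listed nor needed, are in the scene too. Leave any red look-alike of the ball2 alone. What is shaped like the ball1 but purple is not meant.

How it is judged (in metres and radians):
On the way, in this order (a step that is already met when the one before it is completed fails the run):
1. both keys of the ball chute are down together (each more than 7 mm) (value of joint each of ball_chute_left, ball_chute_right above 0.007 m), for 0.1 s.
2. all three balls are in the tray while both keys are still held down (value of joint each of ball_chute_left, ball_chute_right above 0.006 m and x of ball1 in the frame of ball_chute_tray between -0.05 and 0.05 m and y of ball1 in the frame of ball_chute_tray between -0.045 and 0.045 m and z of each of ball1, ball2, ball3 in the frame of ball_chute_tray below 0.05 m and x of ball2 in the frame of ball_chute_tray between -0.05 and 0.05 m and y of ball2 in the frame of ball_chute_tray between -0.045 and 0.045 m and x of ball3 in the frame of ball_chute_tray between -0.05 and 0.05 m and y of ball3 in the frame of ball_chute_tray between -0.045 and 0.045 m), for 0.1 s.
At the end, for the whole second after the job is handed in: Both keys of the ball chute are up again (within 2 mm) and all three balls lie in its catch tray (centres within 50 mm along and 45 mm across of the tray's middle, less than 50 mm above its floor), slower than 50 mm/s (value of joint each of ball_chute_left, ball_chute_right below 0.002 m and x of ball1 in the frame of ball_chute_tray between -0.05 and 0.05 m and y of ball1 in the frame of ball_chute_tray between -0.045 and 0.045 m and z of each of ball1, ball2, ball3 in the frame of ball_chute_tray below 0.05 m and x of ball2 in the frame of ball_chute_tray between -0.05 and 0.05 m and y of ball2 in the frame of ball_chute_tray between -0.045 and 0.045 m and x of ball3 in the frame of ball_chute_tray between -0.05 and 0.05 m and y of ball3 in the frame of ball_chute_tray between -0.045 and 0.045 m and linear speed of each of ball1, ball2, ball3 below 0.05 m/s); the robot touches nothing.
It fails at once if one key of the ball chute is pressed down while the other is still up ((value of joint ball_chute_left above 0.0075 m and value of joint ball_chute_right below 0.0025 m) or (value of joint ball_chute_right above 0.0075 m and value of joint ball_chute_left below 0.0025 m)).
It fails at once if the ball chute or its keys are pressed with another part of the robot than the fingers (contact force between the arm and ball_chute above 1 N).
It fails at once if a key of the spool chute is pressed (value of joint any of spool_chute_left, spool_chute_right above 0.004 m).
It fails at once if the robot touches or lifts a ball (contact force between any of the fingers, the arm and ball1 above 0.5 N or contact force between any of the fingers, the arm and ball2 above 0.5 N or contact force between any of the fingers, the arm and ball3 above 0.5 N or height (world z) of any of ball1, ball2, ball3 above 0.11 m).
It fails at once if a bystander or a spool is pushed or lifted more than 20 mm (distance of any of tape_roll, gift_cube, stapler, pen_cup, glitter_jar, ribbon_reel, tag_stack, spool1, spool2 from where it was at the start of the episode above 0.02 m).
It also fails if it takes over 32 s, if anything falls off the work surface, if the arm or the gripper's body presses on something with over 40 N, if the wrist force passes 120 N, or if a joint passes its speed limit or range.

ROBOT

A 7-joint arm with a two-finger parallel gripper is mounted at the origin on the work surface. World frame = base frame: x ahead of the robot, y to its left, z up, the work surface at z = 0. Lengths are in mm, angles in rad, forces in N, time in s.
With the tool pointing down it reaches from about 400 to 875 mm from the base axis. Payload 4.4 kg.
Tool frame: the origin (TCP) lies at the very end of the fingers, on their centre line; the grasp point (between the pads) lies 19 mm behind it; z points along the fingers, y is the direction in which the jaws open and shut (so a half turn about z gives the same grasp; the last joint's range is limited). The gripper opens to 85 mm and grips with 20 to 120 N. Pads are 22 mm wide; open, the fingers measure 114 mm over their backs; the gripper's body (76 mm by 85 mm) begins 54 mm behind the grasp point. The pads swing forward as they close: fully open they stand 13 mm farther back than shut.
Start: joints at [1.091, 0.628, 0.038, 1.517, -0.027, 0.996, -0.02], TCP at [261.389, -595.142, 197.613] pointing down, gripper open.
Joint ranges: [-3.06, 3.06], [-0.37, 2.12], [-1.25, 1.32], [0.18, 2.47], [-1.1, 4.24], [0.23, 1.98], [-2.94, 2.94]. Speed limits (rad/s): [2.57, 2.57, 3.14, 3.14, 3.14, 3.14, 3.14].

INTERFACE

Orientations are given as [roll, pitch, yaw] about the fixed x, y, z axes, in that order (R = Rz(yaw) Ry(pitch) Rx(roll)).
In Python, from cell import ctrl, eyes gives the robot as it stands.
- The arm moves only by the tool move_arm, never from a script. Its argument "increments" is a list of rows, each a list of 6 numbers: the shift along the tool's x, y, z in cm, then the turn, a rotation vector about the tool's x, y, z in degrees. In form: [[x, y, z, wx, wy, wz], ...]. A call has 1 to 20 rows; each row is the pose to reach, as a shift and turn from the pose commanded when the call began, along the tool's axes at that moment; what a row does not reach only later rows make up. A row lasts 1/10 s, in which the tool goes at most 50 mm and 8.59 degrees, less where a joint would pass 70% of its speed; a pose out of reach is approached as far as the arm can. A call with a gripper value outside its range is refused whole. "grip" is the opening, from -1 (shut) to 1 (fully open), set as the call begins (left out, the last holds). The fingers move at their own pace and stop on an object; the grip force is fixed at half the most. Time passes only in rows, so rows that repeat a pose let the fingers close. It gives the time, the measured TCP pose, the force and the opening at its end, in the units of the state.
- ctrl.read_state(): the state, without advancing time (a new reading comes with each control period).
- eyes.get_image(name): name is "scene" or "side" or "wrist"; returns the picture (384x512x3 uint8, red, green, blue); there is no depth.
- eyes.calibration(name): a dict with "fx", "fy", "cx", "cy" (pixels), "pose" (4x4, takes a point from camera to world coordinates); the wrist camera has in their place "tool_from_camera" (4x4, takes a point from camera to tool coordinates, whose origin is the TCP and whose axes are the flange's). Camera axes: x right, y up, looking along -z (the intrinsics and any distortion apply to the point x, -y, -z); pixel columns grow to the right and rows downward; lengths in mm; the calibration is good to about 2 mm. A picture is of the moment at which its call begins: read the wrist's pose just before it. calibration takes no time and is no camera call.
- ctrl.finish_job(): hands the job in, once; it reports no verdict.
The state is a dict: "clock": time; "qpos": joint angles; "qd": joint speeds; "tau": joint torques, N m; "eef_pos": TCP position; "tool_rot": TCP orientation; "force": force on the tool from outside, world axes, zero at the start; "torque": the same for the moment, N m; "width": finger opening in mm.
Only numpy, scipy, OpenCV 4.12 (cv2) and the standard library are available. Lean on these libraries where they do the work, as an engineer would, in place of code of your own. Each camera call takes 0.05 s, during which the arm holds its last target. There are 200 camera calls.

## Working session

There is one attempt and no reset: what is moved stays moved. The work goes in short steps, Python scripts to look and compute and a tool call to move; the robot and the scene stay as the last step left them, time stands still between calls to the robot, and variables do not carry over. Pictures are saved under pics/ and viewed, about 8 in all and at most 12, crops included, and the job is handed in when it is done.

Besides the shell and the picture viewer there is one more tool, called as a command line: name --pt "numbers of a row" for each row, then --argument value for the rest. move_arm: Moves the arm, as the interface text tells. Its arguments: {"type":"object","properties":{"increments":{"type":"array","items":{"type":"array","items":{"type":"number"}}},"grip":{"type":"number"}},"required":["increments"]}

```bash
mkdir -p pics
cat > h.py <<'E'
import numpy as np,cv2
from cell import ctrl,eyes
from scipy.spatial.transform import Rotation as R
def snap(n,f):
    im=eyes.get_image(n); cv2.imwrite('pics/'+f,im[:,:,::-1]); return im
def ray(n,u,v):
    c=eyes.calibration(n); P=np.array(c['pose']); d=P[:3,:3]@np.array([(u-c['cx'])/c['fx'],-(v-c['cy'])/c['fy'],-1]); return P[:3,3],d
def onz(n,u,v,z):
    o,d=ray(n,u,v); return o+d*(z-o[2])/d[2]
def proj(n,p):
    c=eyes.calibration(n); P=np.array(c['pose']); q=P[:3,:3].T@(np.array(p)-P[:3,3]); return c['cx']+c['fx']*q[0]/-q[2], c['cy']-c['fy']*q[1]/-q[2]
E
python3 - <<'E'
from h import *
print(ctrl.read_state())
a=snap('scene','a.png');b=snap('side','b.png')
for n in('scene','side','wrist'):print(n,eyes.calibration(n))
E
```

```text
{'clock': 0.0, 'qpos': array([ 1.09121002,  0.6293604 ,  0.03839755,  1.51836851, -0.02700768,
        0.99632552, -0.02000748]), 'qd': array([ 3.09136581e-03,  2.79964553e-04, -7.31631150e-04,  3.40800634e-04,
       -2.31841988e-03, -7.56762638e-04, -1.41738450e-05]), 'tau': array([ 1.98706821e-04, -5.63396323e+01,  1.22617140e+00, -1.93435639e+01,
        1.09784456e-02,  1.06581356e-02, -1.24029563e-05]), 'eef_pos': array([ 261.12099862, -594.47672169,  196.67894368]), 'tool_rot': array([-3.13964723e+00, -5.85056169e-06,  4.13810561e-01]), 'force': array([-0.49624315,  0.02629775,  0.54188802]), 'torque': array([0.00255987, 0.03744691, 0.01327665]), 'width': 85.3245254798591}
scene {'fx': 365.21452288485347, 'fy': 365.21452288485347, 'cx': 250.65791858627955, 'cy': 197.3479001920152, 'pose': array([[ 4.52791433e-01, -7.18895004e-01,  5.27418137e-01,
         1.17106581e+03],
       [ 8.91566364e-01,  3.71328120e-01, -2.59277548e-01,
        -2.82086362e+02],
       [-9.45185102e-03,  5.87626923e-01,  8.09076796e-01,
         9.92692931e+02],
       [ 0.00000000e+00,  0.00000000e+
[... 280 characters left out ...]
0649933e-01,  5.26290939e-01,
         5.92471074e+02],
       [ 1.98282620e-02,  7.11335406e-01,  7.02572971e-01,
         8.62321268e+02],
       [ 0.00000000e+00,  0.00000000e+00,  0.00000000e+00,
         1.00000000e+00]])}
wrist {'fx': 345.57489878168997, 'fy': 345.57489878168997, 'cx': 254.94962455245985, 'cy': 183.61762259463092, 'tool_from_camera': array([[-3.80519289e-04,  9.48749428e-01,  3.16029077e-01,
         8.10998430e+01],
       [ 9.99999777e-01,  1.87537175e-04,  6.41059418e-04,
        -1.10364377e+00],
       [ 5.48937556e-04,  3.16029251e-01, -9.48749288e-01,
        -1.77149901e+02],
       [ 0.00000000e+00,  0.00000000e+00,  0.00000000e+00,
         1.00000000e+00]])}
```

View pics/a.png

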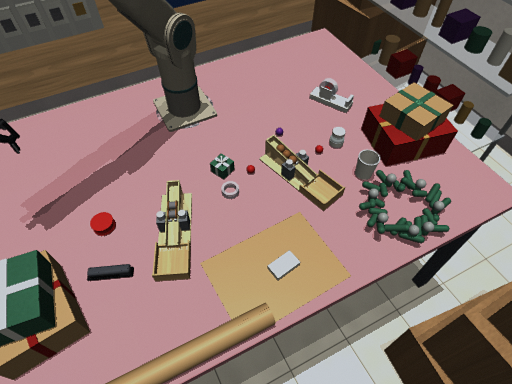

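View pics/b.png

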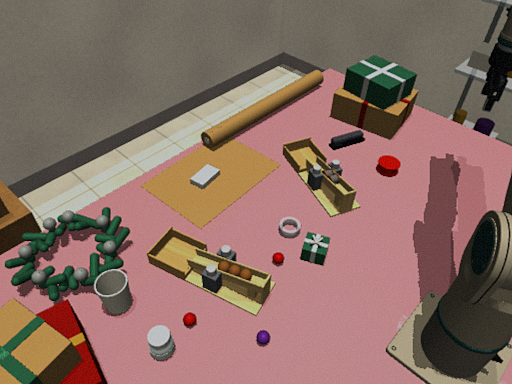

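Candidates:
- Chute A is at scene (300,170) / side (212,270), with three brown round balls in its channel.
- Chute B is at scene (173,225) / side (322,175), and looks loaded with spools.
- Loose look-alikes are two red balls at scene (250,169) and (319,149), and a purple ball at (279,131).

I choose A and will check it in one close crop.

Run:
```python
from h import *
a=cv2.imread('pics/a.png');b=cv2.imread('pics/b.png')
A=cv2.resize(a[125:215,250:350],None,fx=6,fy=6,interpolation=cv2.INTER_CUBIC)
B=cv2.resize(b[225:315,140:280],None,fx=4.2,fy=4.2,interpolation=cv2.INTER_CUBIC)
B=cv2.resize(b[225:315,185:265],(480,540),interpolation=cv2.INTER_CUBIC)
A=A[:, 40:360]
o=np.hstack([A,B]); print(o.shape); cv2.imwrite('pics/c.png',o)
```

```text
(540, 800, 3)
```

View pics/c.png

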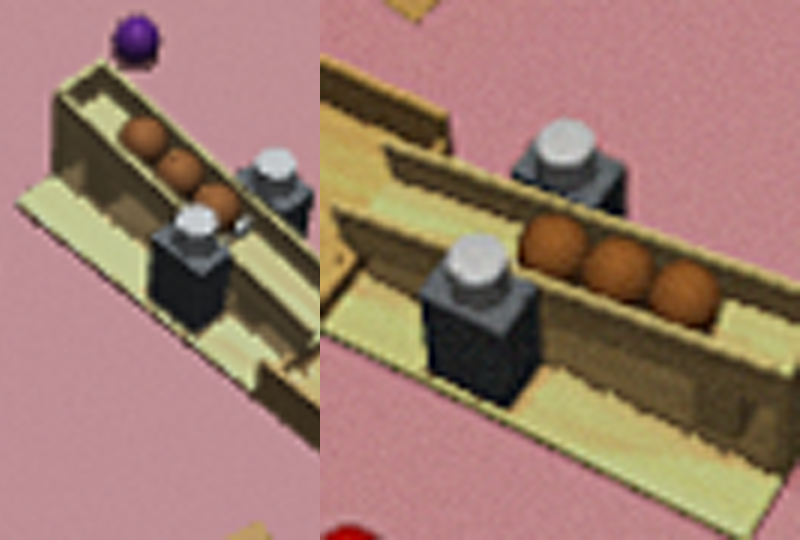

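The crop confirms chute A: three brown balls, with the purple ball loose beside it. The key tops are at scene (289.3,161) and (302.8,151.7), and at side (211.3,267) and (226,248.3).

Run:
```python
from h import *
def tri(p,q):
    o1,d1=ray('scene',*p);o2,d2=ray('side',*q)
    d1=d1/np.linalg.norm(d1);d2=d2/np.linalg.norm(d2)
    s=np.linalg.lstsq(np.c_[d1,-d2],o2-o1,rcond=None)[0]
    a=o1+s[0]*d1;b=o2+s[1]*d2; return (a+b)/2,np.linalg.norm(a-b)
S=[(288.9,160.6),(302.4,151.3)];D=[(210.9,266.6),(225.6,247.9)]
S=np.array(S);D=np.array(D)
for s in S:print('scene',onz('scene',*s,80))
for s in D:print('side',onz('side',*s,80))
# which pairs
for i in 0,1:
  for j in 0,1: print(i,j,tri(S[i],D[j]))
print('tape',onz('scene',231,190,12),'purple',onz('scene',279,131,15),'tray',onz('scene',322,190,20),'cup',onz('scene',367,160,60),'jar',onz('scene',338,136,40),'red',onz('scene',319,149,15))
s=ctrl.read_state();print(R.from_euler('xyz',s['tool_rot']).as_matrix().round(3))
```

```text
scene [499.74973781 191.91736316  80.        ]
scene [484.48090181 253.8959284   80.        ]
side [487.46661186 250.86603464  80.        ]
side [502.58852389 190.23106728  80.        ]
0 0 (array([491.55192033, 222.39213952,  52.37930219]), np.float64(40.34200362929874))
0 1 (array([501.3146434 , 191.06468563,  81.94659593]), np.float64(0.41297447525984765))
1 0 (array([486.20074257, 252.19075647,  82.51722083]), np.float64(0.5716212606416602))
1 1 (array([495.7594203 , 221.15311666, 111.32032382]), np.float64(37.758931843725264))
tape [474.07900984 -12.82129415  12.        ] purple [304.86941062 268.49937126  15.        ] tray [619.1322424  254.60424495  20.        ] cup [604.63240348 438.85307099  60.        ] jar [449.30244719 432.96975243  40.        ] red [453.71254511 351.79641438  15.        ]
[[ 0.916  0.402 -0.001]
 [ 0.402 -0.916  0.002]
 [-0.    -0.002 -1.   ]]
```

move_arm --pt "3 -2.4 -2 0 0 0" --pt "7 -5.5 -3.5 0 0 0" --pt "11 -8.7 -4 0 0 0" --pt "15 -11.8 -4 0 0 1" --pt "19 -15 -4 0 0 2" --pt "23 -18 -4 0 0 3" --pt "26.4 -20.6 -4 0 0 4" --pt "29 -24 -4 0 0 5" --pt "31.5 -27.5 -4 0 0 6" --pt "34 -31.5 -4 0 0 7" --pt "36.5 -35 -4 0 0 8" --pt "39 -38.5 -4 0 0 9" --pt "41.5 -42 -4 0 0 9.9" --pt "44 -45.7 -4 0 0 9.9" --pt "46 -49.5 -4 0 0 9.9" --pt "48 -53 -4 0 0 9.9" --pt "50 -57 -4 0 0 9.9" --pt "52 -61 -3 0 0 9.9" --pt "53.3 -64 -2 0 0 9.9" --pt "54.1 -65.4 -1 0 0 9.9" --grip 0.2

```text
clock: 2.1
eef_pos: [492.8, 225.1, 206.9]
tool_rot: [-3.14, 0.0, 0.246]
force: [-0.1, -0.1, 0.2]
width: 51.3
```

```bash
cat >> h.py <<'E'
def wcam():
    s=ctrl.read_state(); T=np.eye(4);T[:3,:3]=R.from_euler('xyz',s['tool_rot']).as_matrix();T[:3,3]=s['eef_pos']
    c=eyes.calibration('wrist'); return T,T@np.array(c['tool_from_camera']),c
def won(P,c,u,v,z):
    d=P[:3,:3]@np.array([(u-c['cx'])/c['fx'],-(v-c['cy'])/c['fy'],-1]); return P[:3,3]+d*(z-P[2,3])/d[2]
def wproj(P,c,p):
    q=P[:3,:3].T@(np.array(p)-P[:3,3]); return [c['cx']+c['fx']*q[0]/-q[2], c['cy']-c['fy']*q[1]/-q[2]]
E
python3 - <<'E'
from h import *
T,P,c=wcam(); im=snap('wrist','w1.png')
print(T[:3,3],ctrl.read_state()['tool_rot'])
hsv=cv2.cvtColor(im,cv2.COLOR_RGB2HSV)
m=((hsv[...,2]>165)&(hsv[...,1]<35)).astype('uint8')
n,l,st,ce=cv2.connectedComponentsWithStats(m)
for i in range(1,n):
    if st[i,4]>100: print(st[i],ce[i],won(P,c,*ce[i],80).round(1))
for k in [(501,191,80),(486,252.3,80)]:print('exp',wproj(P,c,k))
for y in (-32,32):
  for z in(0,-6): print('tip',y,z,wproj(P,c,(T@[0,y,z,1])[:3]))
E
```

```text
[492.75560212 225.13849932 206.91388198] [-3.13946102e+00  2.14659962e-03  2.46810762e-01]
[   6  127   49   48 1753] [ 29.94067313 150.32972048] [453.9 425.7  80. ]
[432 195  29  29 250] [442.944 206.408] [493.9  43.4  80. ]
[435 195  48  45 499] [465.32264529 222.57114228] [483.6  15.7  80. ]
[413 276  10  18 155] [417.36129032 284.51612903] [407.3  33.4  80. ]
[429 290  16  10 102] [437.82352941 295.        ] [400.6   8.   80. ]
exp [np.float64(295.2197036394911), np.float64(162.62999928170325)]
exp [np.float64(225.78175049319006), np.float64(162.2202215214224)]
tip -32 0 [np.float64(199.98035178830517), np.float64(220.68789726248409)]
tip -32 -6 [np.float64(198.31006995098275), np.float64(225.29744495277347)]
tip 32 0 [np.float64(314.19431675965575), np.float64(220.67257878376785)]
tip 32 -6 [np.float64(315.9831409736617), np.float64(225.28261409555822)]
```

View pics/w1.png

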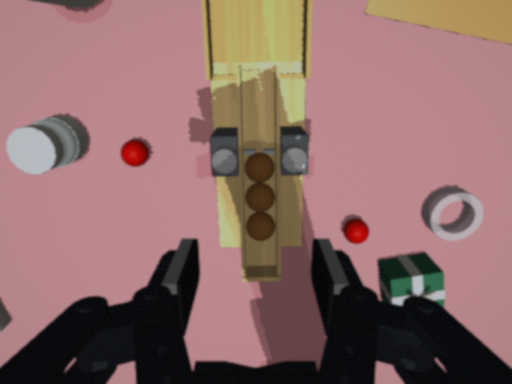

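Run:
```python
from h import *
T,P,c=wcam()
for x in(-11,0,11):
  for z in(0,-8,-13): print(x,z,np.round(wproj(P,c,(T@[x,25.6,z,1])[:3])),np.round(wproj(P,c,(T@[x,40,z,1])[:3])))
im=cv2.imread('pics/w1.png')[190:384,130:380]
cv2.imwrite('pics/w1c.png',cv2.resize(cv2.convertScaleAbs(im,alpha=2,beta=10),None,fx=3,fy=3))
for u,v in((224,160),(294,159)):print(won(P,c,u,v,80))
```

```text
-11 0 [302. 238.] [327. 238.]
-11 -8 [304. 245.] [330. 245.]
-11 -13 [305. 250.] [332. 250.]
0 0 [303. 221.] [328. 221.]
0 -8 [305. 227.] [331. 227.]
0 -13 [306. 231.] [333. 231.]
11 0 [304. 202.] [330. 202.]
11 -8 [306. 208.] [333. 208.]
11 -13 [307. 212.] [335. 212.]
[487.32444183 255.12334965  80.        ]
[503.65868915 194.17201681  80.        ]
```

View pics/w1c.png

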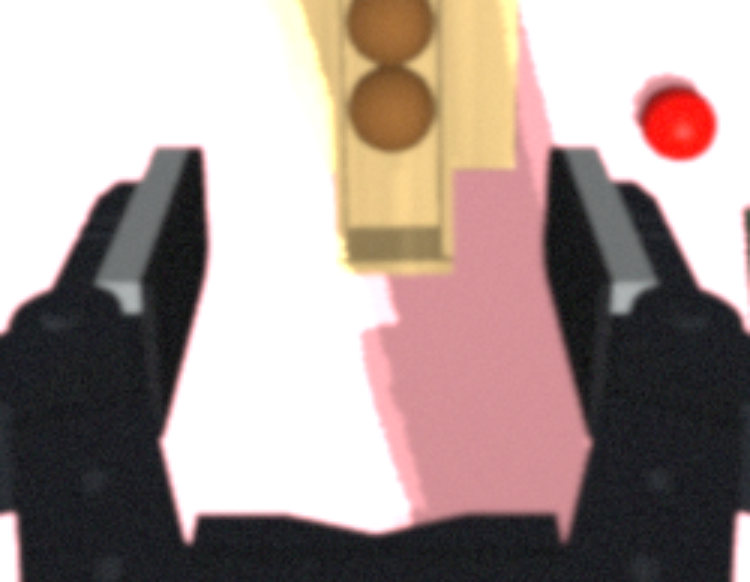

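The picture shows three balls held at the gate, with the key tops at (224,160) and (294,159). The finger ends are at (189,239) and (320,239), well lined up. The tips look farther back than the TCP figure says, so I'll descend partway and check.

move_arm --pt "0.2 0.1 1.5 0 0 0" --pt "0.2 0.1 3.5 0 0 0" --pt "0.2 0.1 5.5 0 0 0" --pt "0.2 0.1 7 0 0 0" --pt "0.2 0.1 8 0 0 0" --pt "0.2 0.1 8.5 0 0 0" --pt "0.2 0.1 8.5 0 0 0" --pt "0.2 0.1 8.5 0 0 0" --grip 0.25

```text
clock: 2.95
eef_pos: [496.5, 220.6, 123.2]
tool_rot: [-3.142, -0.001, 0.241]
force: [-0.3, -0.2, 0.1]
width: 53.4
```

Run:
```python
from h import *
print(ctrl.read_state()['eef_pos'],ctrl.read_state()['width'],ctrl.read_state()['tool_rot'],ctrl.read_state()['force'])
T,P,c=wcam();w=snap('wrist','w2.png');s=snap('side','s2.png')
for y in(-31,31):
  for z in(0,-36):print(y,z,'side',np.round(proj('side',(T@[0,y,z,1])[:3]),1),'wrist',np.round(wproj(P,c,(T@[0,y,z,1])[:3])))
A=cv2.resize(s[190:300,170:270],(400,440),interpolation=cv2.INTER_CUBIC);B=cv2.resize(w[90:310,155:355],(400,440))
o=np.hstack([A,B]);cv2.imwrite('pics/d.png',cv2.convertScaleAbs(o,alpha=1.8,beta=10)[:,:,::-1])
```

```text
[496.45874219 220.56961257 123.15435227] 53.41835814603945 [-3.14153566e+00 -9.53192514e-04  2.40579286e-01] [-0.29735168 -0.190566    0.06136405]
-31 0 side [209.3 254.7] wrist [202. 221.]
-31 -36 side [208.3 244.5] wrist [190. 253.]
31 0 side [224.5 236.1] wrist [312. 221.]
31 -36 side [224.  225.8] wrist [325. 253.]
```

View pics/d.png

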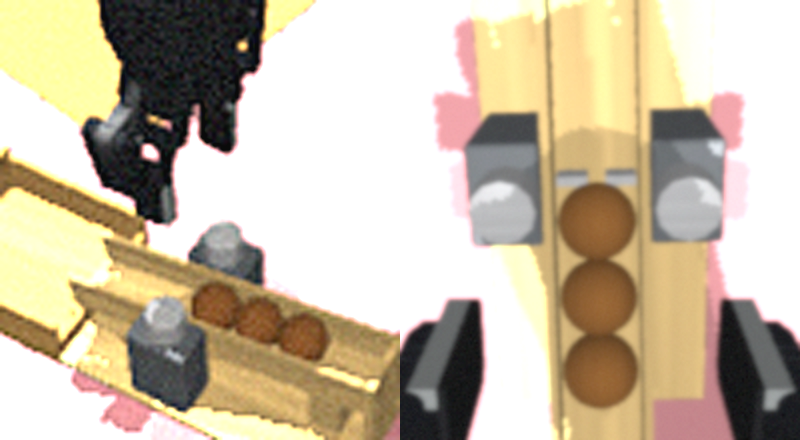

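Both views put the finger ends about 36 mm behind the nominal TCP: side tip at (210.5,244.5) against a predicted 244.5. The keys are at wrist (206.5,195) and (300,194).

Run:
```python
from h import *
T,P,c=wcam()
for u,v in((206.5,195),(300,194)):print((np.linalg.inv(T)@np.r_[won(P,c,u,v,80),1]).round(1))
# fingertip: front edge inner corner pixels (left,right) on plane tool z=-36
for z in(159,):
  for u,v in((196,240),(180,240),(315,240)):print('tip',(np.linalg.inv(T)@np.r_[won(P,c,u,v,z),1]).round(1))
```

```text
[ -0.7 -34.2  43.4   1. ]
[-0.  29.4 43.4  1. ]
tip [  6.6 -28.1 -35.6   1. ]
tip [  6.6 -35.4 -35.6   1. ]
tip [  6.6  26.2 -35.6   1. ]
```

move_arm --pt "0.1 -0.1 1.5 0 0 0" --pt "0.2 -0.1 3 0 0 0" --pt "0.2 -0.1 4.5 0 0 0" --pt "0.2 -0.1 5.7 0 0 0" --pt "0.2 -0.1 6.5 0 0 0" --pt "0.2 -0.1 7 0 0 0" --pt "0.2 -0.1 7 0 0 0" --pt "0.2 -0.1 7 0 0 0"

```text
clock: 3.85
eef_pos: [498.0, 222.3, 52.9]
tool_rot: [-3.141, -0.001, 0.241]
force: [-0.0, 0.5, -0.2]
width: 53.8
```

Run:
```python
from h import *
print(ctrl.read_state()['eef_pos'],ctrl.read_state()['force'])
w=snap('wrist','w3.png');s=snap('side','s3.png')
A=cv2.resize(s[210:310,180:270],(400,444),interpolation=cv2.INTER_CUBIC);B=cv2.resize(w[120:342,155:355],(400,444))
o=np.hstack([A,B]);cv2.imwrite('pics/e.png',cv2.convertScaleAbs(o,alpha=1.8,beta=10)[:,:,::-1])
```

```text
[497.97052474 222.26347172  52.94547423] [-0.02521732  0.51752472 -0.16275466]
```

View pics/e.png

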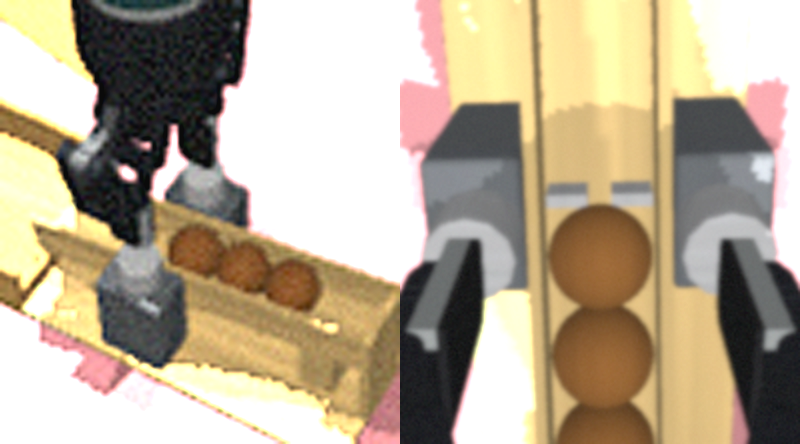

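Both fingertips stand just above the centres of their key discs: left key at crop (465,250), right at (735,250). There is no contact yet. Now a gradual press.

move_arm --pt "0 0 0.3 0 0 0" --pt "0 0 0.6 0 0 0" --pt "0 0 0.8 0 0 0" --pt "0 0 1.0 0 0 0" --pt "0 0 1.2 0 0 0" --pt "0 0 1.2 0 0 0"

```text
clock: 4.55
eef_pos: [497.6, 222.1, 40.5]
tool_rot: [3.142, 0.0, 0.241]
force: [-0.6, 0.6, 2.9]
width: 53.2
```

move_arm --pt "0 0 0.3 0 0 0" --pt "0 0 0.6 0 0 0" --pt "0 0 0.8 0 0 0" --pt "0 0 0.9 0 0 0" --pt "0 0 1.0 0 0 0" --pt "0 0 1.0 0 0 0"

```text
clock: 5.15
eef_pos: [497.7, 222.2, 32.5]
tool_rot: [3.142, -0.001, 0.241]
force: [-4.6, -2.8, 22.3]
width: 53.7
```

move_arm --pt "0 0 0 0 0 0" --pt "0 0 0 0 0 0" --pt "0 0 0 0 0 0" --pt "0 0 0 0 0 0" --pt "0 0 0 0 0 0" --pt "0 0 0 0 0 0" --pt "0 0 0 0 0 0" --pt "0 0 0 0 0 0" --pt "0 0 0 0 0 0" --pt "0 0 0 0 0 0" --pt "0 0 0 0 0 0" --pt "0 0 0 0 0 0" --pt "0 0 0 0 0 0" --pt "0 0 0 0 0 0" --pt "0 0 0 0 0 0" --pt "0 0 0 0 0 0" --pt "0 0 0 0 0 0" --pt "0 0 0 0 0 0" --pt "0 0 0 0 0 0" --pt "0 0 0 0 0 0"

```text
clock: 7.15
eef_pos: [497.7, 222.2, 32.5]
tool_rot: [3.142, -0.001, 0.241]
force: [-4.4, -1.7, 20.9]
width: 53.4
```

Run:
```python
from h import *
print(ctrl.read_state()['eef_pos'],ctrl.read_state()['force'])
w=snap('wrist','w4.png');s=snap('side','s4.png')
A=cv2.resize(s[210:310,140:270],(400,308),interpolation=cv2.INTER_CUBIC);B=cv2.resize(w[0:308,55:455],(400,308))
o=np.hstack([A,B]);cv2.imwrite('pics/f.png',cv2.convertScaleAbs(o,alpha=1.8,beta=10)[:,:,::-1])
```

```text
[497.71282701 222.15984102  32.52776544] [-4.44213131 -1.66679031 20.90787675]
```

View pics/f.png

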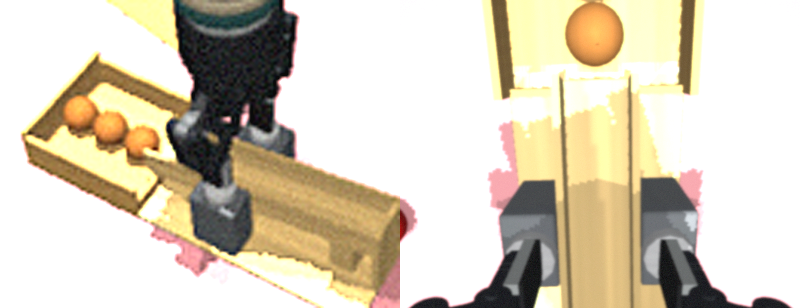

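All three balls lie in the tray at side crop (80,112), (110,127) and (142,141). The channel is empty and both keys are down. Now release straight up.

move_arm --pt "0 0 0 0 0 0" --pt "0 0 0 0 0 0" --pt "0 0 -0.4 0 0 0" --pt "0 0 -0.8 0 0 0" --pt "0 0 -1.2 0 0 0" --pt "0 0 -1.7 0 0 0" --pt "0 0 -2.5 0 0 0" --pt "0 0 -4 0 0 0" --pt "0 0 -6 0 0 0" --pt "0 0 -8.5 0 0 0" --pt "0 0 -11 0 0 0" --pt "0 0 -13 0 0 0" --pt "0 0 -14 0 0 0" --pt "0 0 -14 0 0 0" --pt "0 0 -14 0 0 0" --pt "0 0 -14 0 0 0" --pt "0 0 -14 0 0 0"

```text
clock: 8.95
eef_pos: [497.0, 221.8, 169.6]
tool_rot: [3.141, 0.002, 0.241]
force: [0.3, 0.9, 0.4]
width: 53.0
```

Run:
```python
from h import *
print(ctrl.read_state()['eef_pos'],ctrl.read_state()['force'])
w=snap('wrist','w5.png');s=snap('side','s5.png')
A=cv2.resize(s[210:310,140:270],(400,308),interpolation=cv2.INTER_CUBIC);B=cv2.resize(w[0:308,55:455],(400,308))
o=np.hstack([A,B]);cv2.imwrite('pics/g.png',cv2.convertScaleAbs(o,alpha=1.8,beta=10)[:,:,::-1])
```

```text
[497.02464427 221.8473261  169.56556211] [0.30263276 0.9412227  0.40900314]
```

View pics/g.png

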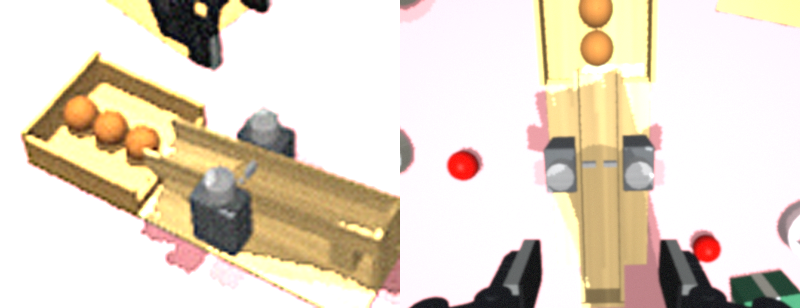

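The keys are up again at side crop (220,182) and (265,122), and the tabs are back in the channel. The balls rest in the tray unchanged, and the robot is clear of everything.

```bash
python3 -c "
from cell import ctrl; print(ctrl.finish_job())"
```

```text
the job is handed in; nothing more can be done
None
```

I pressed both keys of the ball chute down together, one fingertip on each, and held them at the bottom for about 2 s. All three balls rolled into the tray before I released the keys straight up and handed the job in, at about 9 s on the robot's clock.

**Last checks:**
- **Held down:** with about 21 N on the tool, the pictures showed the keys down, the channel empty and three balls in the tray.
- **After release:** both keys were up and the gate tabs were back in the channel. The balls were in the same place in the tray in both pictures, and the tool was clear with about 1 N or less on it.
- **Rest of the counter:** I stayed well away from the spool chute and the bystanders, but did not re-photograph all of them at the end.

**One disagreement:** the fingertips were about 36 mm farther back than the nominal TCP at this opening. Two camera views and the contact height agreed on this, so I set the press depth from those and the measured force.

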